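Find which way the gas cylinder's cap unscrews and hold it off

ROBOT

A 7-joint arm with a two-finger parallel gripper is mounted at the origin on a cart in front of the work surface, level with it; the furniture and walls round the work are solid. World frame = base frame: x ahead of the robot, y to its left, z up, the work surface at z = 0. Lengths are in m, angles in rad, forces in N, time in s.
With the tool pointing down it reaches from about 0.4 to 0.85 m from the base axis. Payload 10.4 kg.
Tool frame: the origin (TCP) lies at the very end of the fingers, on their centre line; the grasp point (between the pads) lies 19 mm behind it (manip.pinch_z is the distance from the TCP to the grasp point, in m); z points along the fingers, y is the line along which they close (so a half turn about z gives the same grasp; the last joint's range is limited). The gripper opens to 85 mm and grips with 20 to 120 N. Pads are 22 mm wide; open, the fingers measure 114 mm over their backs; the gripper's body (76 mm by 85 mm) begins 54 mm behind the grasp point. The pads swing forward as they close: fully open they stand 13 mm farther back than shut.
Start: joints at [-1.312, 0.332, -0.065, 1.46, 0.022, 1.35, -0.088], TCP at [0.174, 0.6, 0.231] pointing down, gripper open.
Joint ranges: [-2.6, 2.6], [-0.5, 2.12], [-1.47, 1.34], [0.16, 2.42], [-1.27, 4.41], [0.06, 2.06], [-2.6, 2.6]. Speed limits (rad/s): [2.22, 2.22, 2.79, 2.79, 3.14, 3.14, 3.14].

INTERFACE

Orientations are given as a unit quaternion [x, y, z, w].
In Python, from workcell import manip gives the robot as it stands. The module is installed in compiled form; this text tells all that it offers.
- The arm moves only by the shell command python3 -m creep 'ROWS' [OPENING] [FORCE]. ROWS is a JSON object of lists of equal length, an entry for each row: "slide": the shift along the tool's x, y, z in m, a list of three; "twist": the turn about the tool's z in degrees. A call has 1 to 8 rows; each row shifts and turns the commanded pose from where the row before left it, along the tool's axes as they then stand; what a row does not reach is not made up. A row lasts 1/8 s, in which the tool goes at most 62.5 mm and 10.7 degrees, less where a joint would pass 70% of its speed; a pose out of reach is approached as far as the arm can. A call with a gripper value outside its range is refused whole. OPENING is the opening in per cent of the stroke, from 0 (shut) to 100 (fully open), set as the call begins (- or left out, the last holds). The fingers move at their own pace and stop on an object; FORCE is the grip in N (left out, the last holds). Time passes only in rows, so rows that do not move let the fingers close. It gives the time, the measured TCP pose, the force, the opening and the grip force at its end, in the units of the state.
- manip.get_obs(): the state, without advancing time (a new reading comes with each control period).
- manip.camera(name): name is "scene" or "top" or "wrist"; returns (picture, depth): 400x640x3 uint8, blue, green, red; 400x640 float32, m along the optical axis (not along the pixel's ray), 0 where there is no reading.
- manip.camera_params(name): a dict with "intrinsics" (3x3 intrinsics, pixels), "dist_coeffs" ([k1, k2, p1, p2, k3] as OpenCV has them; the pictures are not rectified), "R" (3x3) and "t" (3): a world point X has camera coordinates R X + t. Camera axes: x right, y down, z forward; pixel columns grow to the right and rows downward; lengths in m; the calibration is good to about 2 mm. A picture is of the moment at which its call begins: read the wrist's pose just before it. camera_params takes no time and is no camera call; for the wrist camera it gives the pose at the moment of the call.
- manip.hand_in(): hands the job in; it is judged then, once.
The state is a dict: "clock": time; "joint_pos": joint angles; "joint_velocities": joint speeds; "tau": joint torques, N m; "position": TCP position; "ee_rot": TCP orientation; "ft_force": force on the tool from outside, world axes, zero at the start; "torque": the same for the moment, N m; "grip_width": opening from 0.0 (shut) to 1.0 (fully open); "grasp_force": force on a finger pad.
Only numpy, scipy, OpenCV 4.12 (cv2) and the standard library are available. Lean on these libraries where they do the work, as an engineer would, in place of code of your own. Each camera call takes 0.05 s, during which the arm holds its last target. There are 200 camera calls.

TASK

Two gas cylinders stand in the wooden stand; one has an ordinary thread and the other a reverse thread, and nobody marked which. Find out which way the red cap loosens, unscrew it, lift it straight off its neck and finish while still holding it, upright and still, some 5 to 10 cm above its own cylinder so that I can look at the seal. Leave the blue cap screwed on as it is, and do not knock over or shift the things standing about.

Things in the scene. Friction and masses are not known exactly. Their poses are not given: they have to be found in the camera images.
- stand: Fixed wooden stand, base 100 x 250 x 16 mm (x, y, z); it does not give. Origin: centre of its underside; z up; its y axis runs under both cylinders. Two identical grey aluminium gas cylinders (62 mm diameter) are clamped upright in it, axes at x = 0, y = +65 and -65 mm, in black sockets (80 mm diameter, up to 46 mm). One has a right-hand, the other a left-hand thread; which is which changes and cannot be seen.
- seat_left (a point): Centre of the top of the brass seat (39 mm diameter) of the cylinder at stand y = +65 mm, 130 mm above the worktop; a cap that is screwed on rests on it with its rim. Above it, hidden by the cap, the threaded brass neck stands 22 mm high. Beside and below the seat there is free room for fingertips down to 112 mm above the worktop.
- seat_right (a point): The same for the cylinder at stand y = -65 mm. Either cylinder may carry the red cap and either may have the reverse thread.
- cap_red: Red round screw cap, 40 mm diameter with fine upright ribs, 36 mm high, 70 to 140 g, open below; gripped round its ribs from above, in any direction. Origin: centre of its lower rim, 130 mm above the worktop at the start (fully screwed on); z up. Turned the wrong way it goes about 10 degrees, then stops hard: 0.3 N m shows that, more is no use.
- red_mark (a point): White bar on the red cap's top, 12 mm from its centre along the cap's +x; starts within 4 degrees of the stand's +x direction. Loosening (anticlockwise from above if right-hand, clockwise if left-hand) takes under 0.15 N m, the cap rises 4.1 mm per rad and stays where it is left; from 125 degrees (2.2 rad) of turn on it lifts straight off. Up to 150 degrees does no harm.
- cap_blue: Blue screw cap, alike in all but colour, screwed on the other cylinder, 130 mm from the red cap. Origin: centre of its lower rim. To be left alone.
- tomato_tin: Bystander: small closed tin with a printed paper band, 58 mm diameter, 72 mm high, loose; origin at the centre of its underside.
- green_cup: Bystander: green cup with one handle, 88 x 113 mm, 60 mm high, loose; origin at the centre of its underside.
- honey_jar: Bystander: glass honey jar with a white lid, 61 mm diameter, 111 mm high, loose; origin at the centre of its underside.

How it is judged:
On the way:
1. the red cap has been turned on its thread, 57 degrees or more in the loosening direction, while still sitting on its neck (angle between the x axis of cap_red and the x axis of stand, either way round above 1 rad and z of cap_red in the frame of stand below 0.145 m and angle between cap_red's own z axis and vertical below 0.08 rad), for 0.1 s.
At the end, for the whole second after the job is handed in: Fingers still hold the red cap, touching nothing else: rim 40-150 mm above its seat (170-280 mm above the worktop), within about 4 cm of over its own cylinder, under 14 degrees tilt, under 20 mm/s. Blue cap still screwed on (turned under 17 degrees). Tin, cup, jar moved under 30 mm (height (world z) of cap_red between 0.17 and 0.28 m and angle between cap_red's own z axis and vertical below 0.25 rad and linear speed of cap_red below 0.02 m/s and y of cap_red in the frame of stand between -0.105 and 0.105 m and x of cap_red in the frame of stand between -0.04 and 0.04 m and horizontal distance between cap_red and cap_blue above 0.1 m and contact force between the fingers and cap_red above 1 N and contact force between cap_red and stand below 0.1 N and contact force between cap_red and cap_blue below 0.1 N and height (world z) of cap_blue below 0.134 m and angle between the x axis of cap_blue and the x axis of stand, either way round below 0.3 rad and distance of each of tomato_tin, green_cup, honey_jar from where it was at the start of the episode below 0.03 m); the arm keeps its last pose, push and grip.
It fails at once if the blue cap is loosened or lifted (distance of cap_blue from where it was at the start of the episode above 0.008 m or angle between the x axis of cap_blue and the x axis of stand, either way round above 0.35 rad).
It fails at once if the tomato tin is knocked over or shifted by more than 3 cm (distance of tomato_tin from where it was at the start of the episode above 0.03 m or angle between tomato_tin's own z axis and vertical above 0.5 rad).
It fails at once if the green cup is knocked over or shifted by more than 3 cm (distance of green_cup from where it was at the start of the episode above 0.03 m or angle between green_cup's own z axis and vertical above 0.5 rad).
It fails at once if the honey jar is knocked over or shifted by more than 3 cm (distance of honey_jar from where it was at the start of the episode above 0.03 m or angle between honey_jar's own z axis and vertical above 0.5 rad).
It also fails if it takes over 61 s, if anything falls off the work surface, if the arm or the gripper's body presses on something with over 40 N, if the wrist force passes 120 N, or if a joint passes its speed limit or range.

## Working session

There is one attempt and no reset: what is moved stays moved. The work goes in short steps, Python scripts to look and compute and a shell command to move; the robot and the scene stay as the last step left them, time stands still between calls to the robot, and variables do not carry over. Pictures are saved under pics/ and viewed, at most 10 in all, crops included, and the job is handed in when it is done.

```bash
mkdir -p pics; cat > h.py <<'E'
import numpy as np, cv2
from workcell import manip
from scipy.spatial.transform import Rotation as Ro
def world(p,uv,d):
    K=np.array(p["intrinsics"]);n=cv2.undistortPoints(np.array([[uv]],float),K,np.array(p["dist_coeffs"]))[0,0]
    return np.array(p["R"]).T@(np.array([n[0]*d,n[1]*d,d])-np.array(p["t"]))
def atz(p,uv,z):
    a=world(p,uv,0.);b=world(p,uv,1.);return a+(b-a)*(z-a[2])/(b[2]-a[2])
E
python3 - <<'E'
from h import *
o=manip.get_obs();print(o)
for n in("scene","top"):
    im,d=manip.camera(n);cv2.imwrite(f"pics/{n}1.png",im);np.save(f"{n}d.npy",d);print(n,manip.camera_params(n))
E
```

```text
{'clock': 0.0, 'joint_pos': array([-1.31158954,  0.33290048, -0.06472993,  1.46095052,  0.02157055,
        1.34989861, -0.08847933]), 'joint_velocities': array([ 0.00021133, -0.00182554,  0.00141869,  0.00039439, -0.00111914,
        0.00051825,  0.00038747]), 'tau': array([ 3.75628006e-04, -6.25458956e+01,  4.92602284e-02, -3.91598618e+01,
        1.62184919e-02,  1.00281290e-02,  5.22147479e-05]), 'position': array([0.17367989, 0.59998584, 0.23049374]), 'ee_rot': array([ 1.40406055e-01,  9.90093735e-01, -7.26121424e-04, -8.82515499e-05]), 'ft_force': array([-0.03851954,  0.71046151, -0.64564966]), 'torque': array([-0.00751191,  0.02850169, -0.00942992]), 'grasp_force': 0.0, 'grip_width': 0.9966715495242675}
scene {'intrinsics': array([[415.20120875,   0.        , 318.2932676 ],
       [  0.        , 415.20120875, 199.30938384],
       [  0.        ,   0.        ,   1.        ]]), 'dist_coeffs': array([-0.01512477,  0.        ,  0.        ,  0.        ,  0.        ]), 'R': array([[ 0.53083992, -0.84739128,  0.01170491],
       [-0.59977772, -0.38541086, -0.70123117],
       [ 0.59872837,  0.36522116, -0.71283788]]), 't': array([-0.28897743,  0.4243342 ,  0.99569523])}
top {'intrinsics': array([[378.19627319,   0.        , 316.35443224],
       [  0.        , 378.19627319, 197.8909792 ],
       [  0.        ,   0.        ,   1.        ]]), 'dist_coeffs': array([-0.01534349,  0.        ,  0.        ,  0.        ,  0.        ]), 'R': array([[ 0.00981755, -0.99969587, -0.02262247],
       [-0.99676375, -0.00797864, -0.07998979],
       [ 0.07978497,  0.02333456, -0.99653894]]), 't': array([0.00136511, 0.56173489, 1.12388043])}
```

View pics/top1.png

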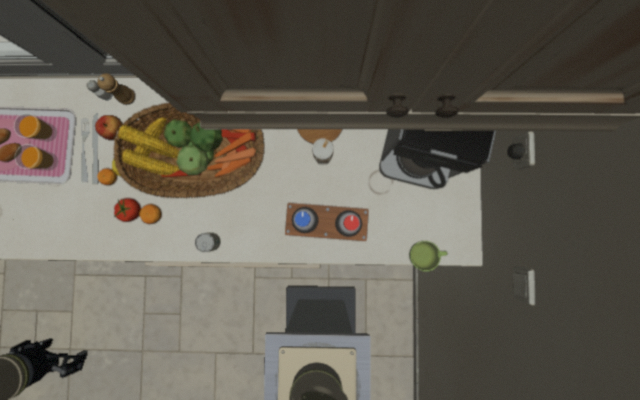

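View pics/scene1.png

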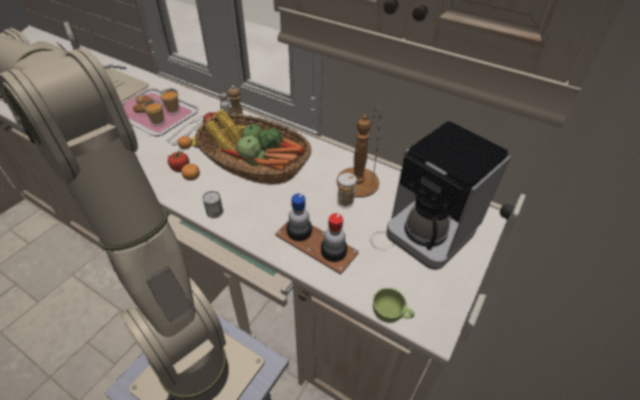

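The top picture shows the blue cap at about (303,219) and the red at (348,223). The tin is at (207,242), the cup at (425,256), the jar at (322,150), and the hand at lower left around (60,365). I'll enlarge the stand.

```bash
python3 - <<'E'
from h import *
im=cv2.imread("pics/top1.png");d=np.load("topd.npy");p=manip.camera_params("top")
cv2.imwrite("pics/topc.png",cv2.resize(im[190:260,270:390],None,fx=6,fy=6,interpolation=cv2.INTER_CUBIC))
h=cv2.cvtColor(im,cv2.COLOR_BGR2HSV)
sub=np.zeros(im.shape[:2],bool);sub[195:250,280:375]=1
X=im.astype(int)
for n,m in(("red",(X[...,2]>X[...,1]+70)&(X[...,2]>130)&sub),("blue",(X[...,0]>X[...,2]+60)&sub)):
    v,u=np.nonzero(m);dd=d[m];W=np.array([world(p,(a,b),c) for a,b,c in zip(u,v,dd)])
    t=W[abs(W[:,2]-.166)<.006]
    print(n,len(u),u.mean(),v.mean(),len(t),(t.min(0)+t.max(0))/2,t.mean(0),np.ptp(t,axis=0))
for n,uv,z in(("tin",(207,242),.072),("cup",(425,256),.06),("jar",(322,150),.111),("cupboard",(440,118),None)):
    print(n,atz(p,uv,z) if z else world(p,uv,d[uv[1],uv[0]]))
for uv in((288,205),(369,209),(367,240),(285,236)):print(uv,atz(p,uv,.016))
E
```

```text
red 160 351.09375 222.73125 157 [ 0.48601469 -0.08889504  0.16601053] [ 0.48541988 -0.08904989  0.16589444] [0.03429478 0.0370522  0.00827065]
blue 155 302.09032258064514 218.94193548387096 151 [0.4953609  0.04038751 0.16590303] [0.49421804 0.04040091 0.16587286] [0.03453556 0.03700299 0.01015994]
tin [0.42705093 0.32073662 0.072     ]
cup [ 0.39319688 -0.30935978  0.06      ]
jar [ 0.69046164 -0.01031883  0.111     ]
cupboard [ 0.64221438 -0.19734306  0.58769066]
(288, 205) [0.53978327 0.09279486 0.016     ]
(369, 209) [ 0.52970323 -0.1535037   0.016     ]
(367, 240) [ 0.43613255 -0.1473977   0.016     ]
(285, 236) [0.44560569 0.10042869 0.016     ]
```

View pics/topc.png

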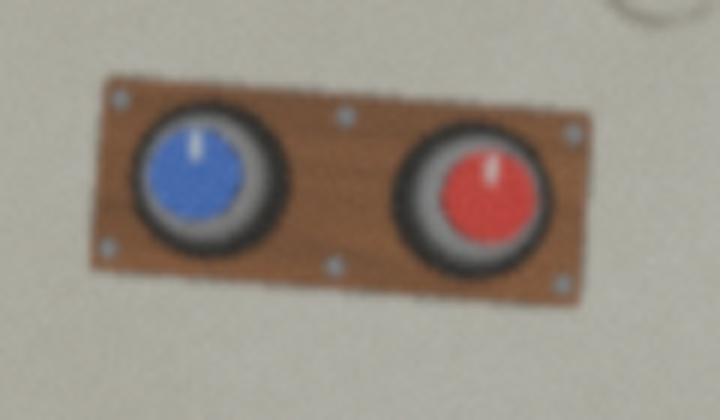

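Red cap is at about (0.485, -0.089) and blue at (0.494, 0.040), both tops at z 0.166, with the marks pointing along stand +x. I'll approach in an arc so the arm doesn't come too close to the base.

```bash
python3 -m creep '{"slide":[[-0.045,-0.0245,-0.004],[-0.045,-0.0245,-0.004],[-0.045,-0.0245,-0.004],[-0.045,-0.0245,-0.004],[-0.045,-0.0245,-0.004],[-0.045,-0.0245,-0.004],[-0.045,-0.0245,-0.004]],"twist":[0,0,0,0,0,0,0]}' 100 40
cat > g.py <<'E'
from h import *
import sys
o=manip.get_obs();R=Ro.from_quat(o["ee_rot"]).as_matrix()
T=np.array([float(a) for a in sys.argv[1:4]])
print("t",o["clock"],"pos",o["position"].round(4),"slide",(R.T@(T-o["position"])).round(4),"xt",R[:,0].round(3),"zt",R[:,2].round(3),"q",o["joint_pos"].round(2))
E
python3 g.py .485 -.089 .255
```

```text
clock: 0.98
position: [0.4295, 0.3466, 0.2592]
ee_rot: [0.14, 0.99, -0.0, -0.0]
ft_force: [0.6, 0.3, -0.5]
grip_width: 0.999
grasp_force: 0.0
t 0.975 pos [0.4295 0.3466 0.2592] slide [-0.1744 -0.403   0.0043] xt [-0.961  0.278  0.   ] zt [-0. -0. -1.] q [-0.9   0.15  0.16  1.62 -0.02  1.37  0.55]
```

```bash
python3 -m creep '{"slide":[[-0.022,-0.0504,0.0005],[-0.022,-0.0504,0.0005],[-0.022,-0.0504,0.0005],[-0.022,-0.0504,0.0005],[-0.022,-0.0504,0.0005],[-0.022,-0.0504,0.0005],[-0.022,-0.0504,0.0005],[-0.022,-0.0504,0.0005]],"twist":[0,0,0,0,0,0,0,0]}' >/dev/null
python3 -m creep '{"slide":[[0,0,0],[0,0,0],[0,0,0],[0,0,0],[0,0,0],[0,0,0],[0,0,0],[0,0,0]],"twist":[10,10,10,10,10,10,10,10]}'
python3 g.py .485 -.089 .255
```

```text
clock: 2.98
position: [0.4854, -0.0882, 0.255]
ee_rot: [0.746, 0.666, -0.0, -0.0]
ft_force: [0.7, 0.3, -0.4]
grip_width: 1.0
grasp_force: 0.0
t 2.975 pos [ 0.4854 -0.0882  0.255 ] slide [-0.0008 -0.0003  0.    ] xt [0.113 0.994 0.   ] zt [-0.001  0.    -1.   ] q [-0.48  0.01  0.57  1.79 -0.    1.35 -0.02]
```

```bash
python3 - <<'E'
from h import *
p=manip.camera_params("wrist");im,d=manip.camera("wrist");cv2.imwrite("pics/w1.png",im)
X=im.astype(int);m=(X[...,2]>X[...,1]+70)&(X[...,2]>110)
v,u=np.nonzero(m);W=np.array([world(p,(a,b),c) for a,b,c in zip(u,v,d[m])])
t=W[abs(W[:,2]-.166)<.004]
print(len(u),len(t),u.mean(),v.mean(),(t.min(0)+t.max(0))/2,t.mean(0),np.ptp(t,axis=0))
E
```

```text
5533 1695 317.56153985179833 149.4071932044099 [ 0.48467517 -0.08829785  0.16499015] [ 0.48430147 -0.08770423  0.16553888] [0.03906784 0.03991461 0.00563722]
```

View pics/w1.png

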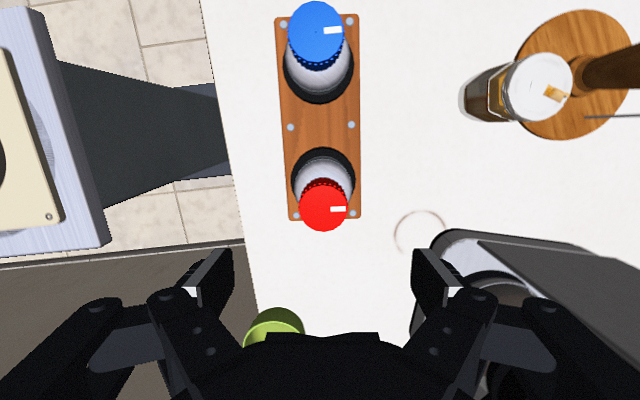

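The cap is centred under the tool at (0.4845, -0.088), with its mark pointing right (+x) at pixel (337,209). The space around it is clear for both fingers. I'll go down and grip.

```bash
python3 -m creep '{"slide":[[0,-0.0005,0.03],[0,0,0.03],[0,0,0.03],[0,0,0.025],[0,0,0.014],[0,0,0]],"twist":[0,0,0,0,0,0]}' 100 40
python3 -m creep '{"slide":[[0,0,0],[0,0,0],[0,0,0],[0,0,0],[0,0,0],[0,0,0],[0,0,0],[0,0,0]],"twist":[0,0,0,0,0,0,0,0]}' 20 40
python3 -c "
from h import *
o=manip.get_obs();print(o['torque'].round(3),o['joint_pos'].round(2))"
```

```text
clock: 3.78
position: [0.4846, -0.0881, 0.1257]
ee_rot: [0.744, 0.669, -0.001, -0.0]
ft_force: [0.8, 0.9, 1.0]
grip_width: 0.999
grasp_force: 0.0
clock: 4.78
position: [0.4856, -0.0881, 0.1271]
ee_rot: [0.744, 0.668, 0.001, 0.0]
ft_force: [-2.7, -0.5, 5.9]
grip_width: 0.461
grasp_force: 40.0
[0.02  0.421 0.005] [-0.45  0.13  0.58  1.96 -0.08  1.07  0.06]
```

Now I'll test the anticlockwise direction (negative twist) in small steps.

```bash
T='from h import *
o=manip.get_obs();print("torque",o["torque"].round(3),"yaw",np.degrees(2*np.arctan2(o["ee_rot"][0],o["ee_rot"][1])).round(2))'
python3 -c "$T"
python3 -m creep '{"slide":[[0,0,-0.0002],[0,0,-0.0002],[0,0,-0.0002],[0,0,0]],"twist":[-3,-3,-3,0]}'; python3 -c "$T"
python3 -m creep '{"slide":[[0,0,-0.0002],[0,0,-0.0002],[0,0,0]],"twist":[-3,-3,0]}'; python3 -c "$T"
```

```text
torque [0.02  0.421 0.005] yaw 96.14
clock: 5.28
position: [0.4857, -0.088, 0.1272]
ee_rot: [0.689, 0.724, 0.001, 0.0]
ft_force: [3.7, 0.2, -1.5]
grip_width: 0.458
grasp_force: 40.5
torque [ 0.017 -0.642 -0.027] yaw 87.16
clock: 5.65
position: [0.4856, -0.0882, 0.1273]
ee_rot: [0.651, 0.759, 0.0, 0.0]
ft_force: [5.7, 0.4, -5.1]
grip_width: 0.464
grasp_force: 41.3
torque [-0.038 -1.133 -0.656] yaw 81.24
```

After about 10° the moment jumped to 0.66 N m, which is the hard stop. The red cap must have the left-hand thread, so I'll turn clockwise (positive twist) and rise with it.

```bash
T='from h import *
o=manip.get_obs();print("torque",o["torque"].round(3),"yaw",np.degrees(2*np.arctan2(o["ee_rot"][0],o["ee_rot"][1])).round(2),o["joint_pos"].round(2))'
python3 -m creep '{"slide":[[0,0,0.0005],[0,0,0.0005],[0,0,-0.0005],[0,0,-0.0005],[0,0,-0.0005],[0,0,-0.0005],[0,0,0]],"twist":[8,7,7,7,7,7,0]}'; python3 -c "$T"
python3 -m creep '{"slide":[[0,0,-0.0005],[0,0,-0.0005],[0,0,-0.0005],[0,0,-0.0005],[0,0,-0.0005],[0,0,-0.0005],[0,0,0]],"twist":[7,7,7,7,7,7,0]}'; python3 -c "$T"
python3 - <<'E'
from h import *
im,_=manip.camera("top");cv2.imwrite("pics/t2.png",cv2.resize(im[180:270,270:390],None,fx=6,fy=6,interpolation=cv2.INTER_CUBIC))
im,_=manip.camera("wrist");cv2.imwrite("pics/w2.png",im)
E
```

```text
clock: 6.52
position: [0.4855, -0.0882, 0.1287]
ee_rot: [0.884, 0.468, 0.0, 0.0]
ft_force: [2.4, -0.2, 1.9]
grip_width: 0.462
grasp_force: 42.4
torque [-0.142 -0.429 -0.013] yaw 124.16 [-0.49  0.13  0.62  1.96 -0.09  1.07 -0.42]
clock: 7.4
position: [0.4858, -0.0885, 0.1317]
ee_rot: [0.993, 0.121, 0.001, 0.0]
ft_force: [4.3, -2.4, 0.2]
grip_width: 0.462
grasp_force: 41.7
torque [-0.427 -1.105 -0.023] yaw 166.07 [-0.55  0.13  0.69  1.96 -0.1   1.08 -1.15]
```

View pics/w2.png

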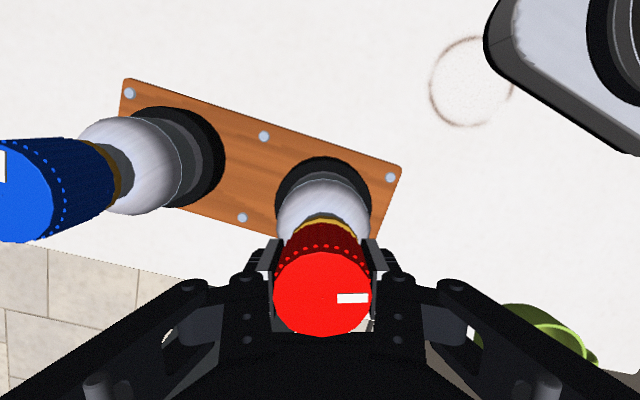

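The white bar is still at the same place relative to the fingers, at (352,298). So the cap has turned about 70° with the gripper, and the moment is low. The blue cap is clear at (30,190). I'll carry on to about 137°, then lift.

```bash
T='from h import *
o=manip.get_obs();print("torque",o["torque"].round(3),"yaw",np.degrees(2*np.arctan2(o["ee_rot"][0],o["ee_rot"][1])).round(2),o["joint_pos"].round(2))'
python3 -m creep '{"slide":[[0,0,-0.0006],[0,0,-0.0006],[0,0,-0.0006],[0,0,-0.0006],[0,0,-0.0006],[0,0,-0.0006],[0,0,-0.0006],[0,0,0]],"twist":[9.5,9.5,9.5,9.5,9.5,9.5,9.5,0]}'; python3 -c "$T"
python3 -m creep '{"slide":[[0,0,-0.002],[0,0,-0.002],[0,0,-0.002],[0,0,0]],"twist":[0,0,0,0]}'; python3 -c "$T"
```

```text
clock: 8.5
position: [0.4857, -0.089, 0.1358]
ee_rot: [0.896, -0.443, 0.001, 0.0]
ft_force: [3.8, -3.4, 0.1]
grip_width: 0.46
grasp_force: 41.8
torque [-0.862 -0.885 -0.048] yaw 232.62 [-0.65  0.14  0.8   1.96 -0.11  1.09 -2.29]
clock: 9.0
position: [0.4857, -0.0886, 0.1418]
ee_rot: [0.897, -0.442, 0.001, -0.0]
ft_force: [4.1, -1.8, -0.2]
grip_width: 0.461
grasp_force: 41.8
torque [-0.549 -0.969  0.006] yaw 232.46 [-0.66  0.13  0.8   1.95 -0.1   1.1  -2.3 ]
```

It came up without resistance, so I'll lift straight to about 75 mm above the seat.

```bash
python3 -m creep '{"slide":[[0,0,-0.01],[0,0,-0.012],[0,0,-0.012],[0,0,-0.012],[0,0,-0.01],[0,0,-0.004],[0,0,0],[0,0,0]],"twist":[0,0,0,0,0,0,0,0]}'
python3 - <<'E'
from h import *
p=manip.camera_params("wrist");im,d=manip.camera("wrist");cv2.imwrite("pics/w3.png",im)
X=im.astype(int);m=(X[...,2]>X[...,1]+70)&(X[...,2]>110)&(d>0)
v,u=np.nonzero(m);W=np.array([world(p,(a,b),c) for a,b,c in zip(u,v,d[m])])
z=np.percentile(W[:,2],95);t=W[abs(W[:,2]-z)<.003];print("top",(t.min(0)+t.max(0))/2)
im,_=manip.camera("scene");cv2.imwrite("pics/s3.png",cv2.resize(im[130:330,200:460],None,fx=3,fy=3,interpolation=cv2.INTER_CUBIC))
E
```

```text
clock: 10.0
position: [0.4849, -0.0881, 0.2011]
ee_rot: [0.896, -0.443, -0.0, 0.0]
ft_force: [-0.1, -0.4, -1.2]
grip_width: 0.463
grasp_force: 41.9
top [ 0.48345181 -0.08711461  0.23965176]
```

View pics/w3.png

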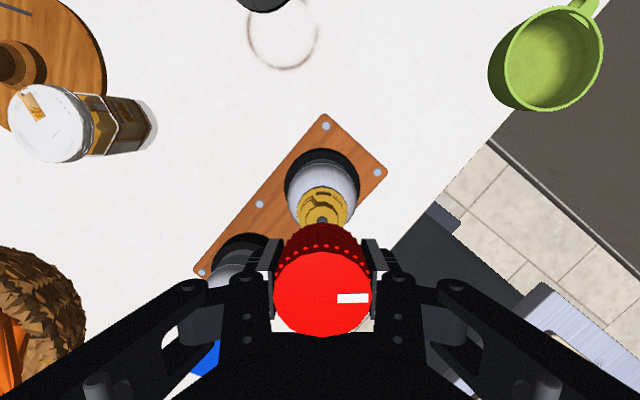

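View pics/s3.png

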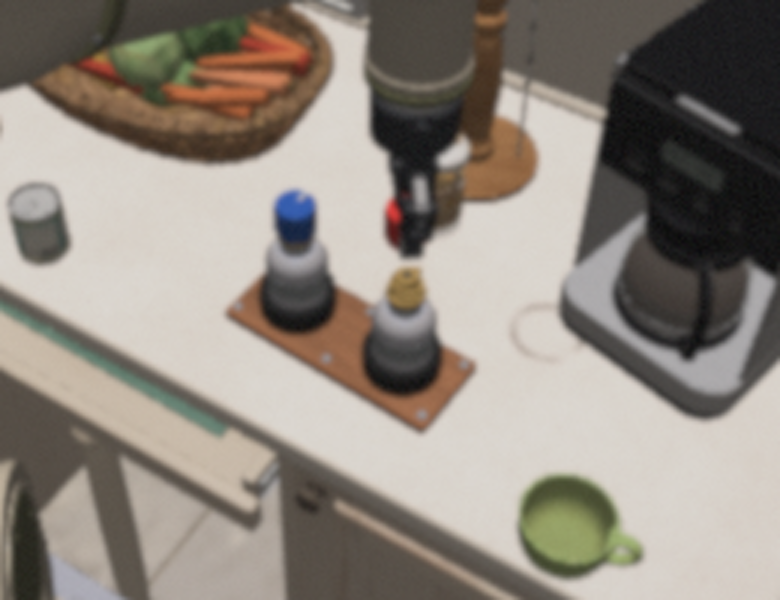

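The wrist picture shows the brass neck bare at (322,205), with the cap held level above it at (322,295). In the scene crop the blue cap is still on at (296,215), and the tin, cup and jar are standing where they were. The cap's rim is at about z 0.204, 74 mm above its seat, so I'll hand in.

```bash
python3 -c "
from workcell import manip
print(manip.hand_in())"
```

```text
the job is handed in; nothing more can be done
None
```

The red cap had the reverse (left-hand) thread: I unscrewed it clockwise, lifted it off, and handed in holding it upright about 74 mm above its own cylinder, with the blue cap still on and the tin, cup and jar where they stood.

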